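Fit the battery hatch cover and lock its quarter-turn stud

ROBOT

A 6-joint arm with a two-finger parallel gripper is mounted at the origin on a cart in front of the work surface, level with it; the furniture and walls round the work are solid. World frame = base frame: x ahead of the robot, y to its left, z up, the work surface at z = 0. Lengths are in mm, angles in rad, forces in N, time in s.
With the tool pointing down it reaches from about 400 to 925 mm from the base axis. Payload 12.5 kg.
Tool frame: the origin (TCP) lies midway between the tips of the shut fingers; the grasp point (between the pads) lies 19 mm behind it (env.pinch_z is the z of the grasp point in the tool frame, in mm); z points along the fingers, y is the line along which they close (so a half turn about z gives the same grasp; the last joint's range is limited). The gripper opens to 95 mm and grips with 3 to 60 N. Pads are 20 mm wide; open, the fingers measure 119 mm over their backs; the gripper's body (75 mm by 180 mm) begins 59 mm behind the grasp point.
Start: joints at [1.027, 0.491, 1.559, -0, 1.092, -0.106], TCP at [264.954, 566.08, 214.661] pointing down, gripper open.
Joint ranges: [-3.1, 3.1], [-0.84, 2.19], [0.05, 2.79], [-1.13, 4.28], [0.06, 2.93], [-2.69, 2.69]. Speed limits (rad/s): [2.22, 2.22, 2.79, 3.14, 3.14, 3.14].

INTERFACE

Orientations are given as [roll, pitch, yaw] about the fixed x, y, z axes, in that order (R = Rz(yaw) Ry(pitch) Rx(roll)).
In Python, from cell import env, eyes gives the robot as it stands.
- The arm moves only by the shell command python3 -m inch 'ROWS'. ROWS is JSON, a list of rows, each a list of 3 entries, a list of its own where there are three numbers: the shift along the tool's x, y, z in units of 60 mm (1.0 is 60 mm), then the turn about the tool's z in units of 5 degrees (1.0 is 5 degrees), then the closure, from -1 (fully open) to 1 (shut). In form: [[[tx, ty, tz], turn, claw], ...]. A call has exactly 10 rows; each row shifts and turns the commanded pose from where the row before left it, along the tool's axes as they then stand; what a row does not reach is not made up. A row lasts 1/8 s, in which the tool goes at most 62.5 mm and 10.7 degrees, less where a joint would pass 70% of its speed; a pose out of reach is approached as far as the arm can. A call is refused whole if a number of a shift passes 1 or a number of a turn 1, either way. A call with a gripper value outside its range is refused whole. The fingers move at their own pace and stop on an object; the grip force is fixed at half the most. Time passes only in rows, so rows that do not move let the fingers close, or fill a call up. It gives the time, the measured TCP pose, the force, the opening and the grip force at its end, in the units of the state.
- env.state(): the state, without advancing time (a new reading comes with each control period).
- eyes.read_camera(name): name is "scene" or "top"; returns a dict with "pixels" (480x640x3 uint8, red, green, blue), "fx", "fy", "cx", "cy" (pixels), "extrinsics" (4x4, takes a point from world to camera coordinates). Camera axes: x right, y down, z forward; pixel columns grow to the right and rows downward; lengths in mm; the calibration is good to about 2 mm. A picture is of the moment at which its call begins. There is no depth.
- env.job_done(): hands the job in; it is judged then, once.
Trained networks look in a picture, given as the dict that the camera call returned (one of the last four; its "shot" number tells which), for a name from the list of things; names that differ only in an ending like _2 or _b are one class to them, and where a whole thing is asked for, a point or a joint stands for the part that bears it (a point fixed in the world has none). Each returns a list of dicts, best first, with "score" (0 to 1); they miss things now and then, are a little off and sometimes report something else, mostly with a low value. They report only what shows in the picture. A call takes as long as a camera call.
- eyes.boxes_of(name, picture): "centre" ([row, column] in pixels, amid what is visible of it).
- eyes.cut_out(name, picture): "mask" (480x640 bool, what is visible of it) and "centre" ([row, column] in pixels, amid what is visible of it).
- eyes.spot_point(name, picture): "centre" ([row, column] in pixels: a listed point, or the origin of a listed thing).
The state is a dict: "t": time; "joints": joint angles; "qvel": joint speeds; "tau": joint torques, N m; "eef_pos": TCP position; "tcp_rot": TCP orientation; "ft_force": force on the tool from outside, world axes, zero at the start; "moment": the same for the moment, N m; "opening": opening from 0.0 (shut) to 1.0 (fully open); "grip_force": force on a finger pad.
Only numpy, scipy, OpenCV 4.12 (cv2) and the standard library are available. Lean on these libraries where they do the work, as an engineer would, in place of code of your own. Each camera call takes 0.05 s, during which the arm holds its last target. There are 200 camera calls.

TASK

Close the battery hatch of the backup unit: take the loose cover (the wing of its stud is the handle) and set it into the opening in the top of the unit. Line the stud up with the slot in the catch strap underneath, push the stud in against its spring until it bottoms and give it a full quarter turn clockwise, up to its stop, so that it locks in the catch and holds the cover down flush when you let go. Press firmly but never force it, and leave the other things on the desk where they are.

Things in the scene. Friction and masses are not known exactly. Their poses are not given: they have to be found in the camera images.
- unit: battery backup unit: grey plastic case 140 x 180 x 76 mm (its x, y, z), fixed, flat on the desk. Origin: centre of its underside; x to its back, y along its long side, z up. Opening in its top: 102 x 132 mm (x, y), 4 mm lead-in bevel round the rim, 17 mm deep down to a ledge. More than 40 N between cover and unit would crack it.
- opening (a point): centre of the opening at the height of the ledge, 59 mm above the desk, axes as the unit's; the cover's origin is here when the cover is home. On the ledge a rubber seal stands 3.5 mm proud and gives by 1.6 N/mm.
- slot (a point): middle of the slot, 34 mm long (y) and 8 mm wide (x), in the steel catch strap that runs along y across the bay under the opening; axes as the unit's. The point is on the strap's top at its middle setting, 4.7 mm below the ledge; the real strap is up to 4.5 mm higher or lower, set by its screws, and is not measured. Strap 2.5 mm thick; hard floor of its cup 11 mm below its top.
- cover: loose hatch cover, same grey plastic: flat cap 100 x 130 x 17 mm (its x, y, z) with a skirt all round, about 0.3 kg, lying on its skirt on the desk. Origin: centre of the skirt's underside; y along its long side. Fits the opening with 1 mm play each side, either way round. Home, its top is flush with the unit's; resting on the seal, not pressed, it stands 1 to 3 mm proud.
- wing (a point): on the axis of the steel stud in the cover's middle, on the upper face of its round head (44 mm across), 43 mm above the cover's origin when the stud is out; turns and sinks with the stud. The wing is an aluminium bar 34 mm long (y here), 10 mm thick (x), 20 mm high standing on the head; fingertips beside the wing can rest and press on the head.
- pin (a point): middle of the stud's cross pin, 28 mm long (y here, parallel to the wing), 5 mm thick, round below, flat on top, 40 mm below wing. It must go down through the slot to the floor of the cup below the strap, a hard stop that has to be felt, before it can turn; off the slot it lands on the strap, at 0.5 to 10 mm of push.
- push (a joint): how far the stud is pushed into the cover, m: 0 = out, held by its spring (4 N, plus 0.45 N/mm). The pin meets the floor of the cup somewhere between 0.0115 and 0.021, after 9 to 14 N. Locked and let go, the stud springs back by 3.5 mm as the pin rises into a notch under the strap. End of its travel in the cover: 0.022.
- turn (a joint): turn of the stud in the cover, rad, clockwise from above positive, lightly stiff. 0 (a stop): wing and pin lie along the cover's y, in line with the slot. 1.57 (a stop at 1.6): across it, locked. Starts between 0 and 0.4. The pin enters the slot only within about 0.12 rad of 0. Late in the turn it passes a 2.6 mm ridge under the strap, only 0.9 mm clear of it even on the floor of the cup.
- highlighter_2: blue highlighter, 16 x 128 x 17 mm, lying on the desk between unit and cover, a bystander. Origin: centre of its underside.
- stapler: black stapler, 152 x 38 x 51 mm, on the desk to the left, a bystander. Origin: centre of its underside.
- sticky_pad_2: pink block of sticky notes, 77 x 77 x 26 mm, on the desk behind the work, a bystander. Origin: centre of its underside.

How it is judged:
By the outcome, as a careful person would: the job done as asked, in the order asked, and still so for the second after the job is handed in, with the robot touching nothing.
It also fails if it takes over 72 s, if anything falls off the work surface, if the arm or the gripper's body presses on something with over 40 N, if the wrist force passes 120 N, or if a joint passes its speed limit or range.

## Working session

There is one attempt and no reset: what is moved stays moved. The work goes in short steps, Python scripts to look and compute and a shell command to move; the robot and the scene stay as the last step left them, time stands still between calls to the robot, and variables do not carry over. Pictures are saved under pics/ and viewed, at most 10 in all, crops included, and the job is handed in when it is done.

```bash
ls; mkdir -p pics; cat > h.py <<'E'
import numpy as np, cv2
from cell import env, eyes
def ray(p,rc):
    E=np.array(p["extrinsics"]);R=E[:3,:3];t=E[:3,3]
    d=R.T@np.array([(rc[1]-p["cx"])/p["fx"],(rc[0]-p["cy"])/p["fy"],1.]);return -R.T@t,d
def atz(p,rc,z):
    o,d=ray(p,rc);return o+d*(z-o[2])/d[2]
def proj(p,X):
    E=np.array(p["extrinsics"]);c=E[:3,:3]@np.array(X,float)+E[:3,3]
    return np.array([c[1]/c[2]*p["fy"]+p["cy"],c[0]/c[2]*p["fx"]+p["cx"]])
def save(p,n): cv2.imwrite("pics/"+n,p["pixels"][:,:,::-1])
E
python3 - <<'E'
from h import *
np.set_printoptions(precision=1,suppress=True)
s=env.state();print(s, env.pinch_z)
ims=[]
for c in("top","scene"):
    p=eyes.read_camera(c);save(p,c+"0.png");print(c,"cam at",ray(p,(240,320))[0])
    for n in("unit","opening","slot","cover","wing","pin"):
        for r in eyes.spot_point(n,p)[:2]:
            z={"unit":0,"opening":59,"slot":54.3,"cover":0,"wing":43,"pin":3}[n]
            print(n,r["score"],np.array(r["centre"]),atz(p,r["centre"],z))
    for n in("cover","unit","wing","highlighter_2","stapler","sticky_pad_2"):
        for r in eyes.cut_out(n,p)[:1]:
            print(n,r["score"],r["mask"].sum(),cv2.minAreaRect(np.argwhere(r["mask"])[:,::-1].astype(np.float32)))
E
```

```text
pics
{'t': 0.0, 'joints': array([ 1. ,  0.5,  1.6,  0. ,  1.1, -0.1]), 'qvel': array([ 0.,  0., -0.,  0., -0.,  0.]), 'tau': array([ -0. , -61.3, -25.8,   0.1,   0. ,  -0. ]), 'eef_pos': array([264.8, 565.9, 214.1]), 'tcp_rot': array([-3.1, -0. ,  2.7]), 'ft_force': array([0. , 0.1, 0.3]), 'moment': array([0. , 0. , 0.1]), 'grip_force': 0.0, 'opening': 1.0014739045353702} -18.8
top cam at [ 389.2  106.6 1162.9]
unit 0.58 [267.8 433.5] [ 494.1 -158.9    0. ]
opening 0.96 [262.5 437.3] [ 501.1 -154.7   59. ]
slot 0.82 [265.7 439.7] [ 494.1 -161.1   54.3]
slot 0.74 [260.6 369.7] [505.9   1.5  54.3]
cover 0.69 [266.9 292.1] [496.3 185.1   0. ]
wing 0.71 [269.2 287. ] [486.9 194.   43. ]
wing 0.31 [268.6 436.6] [ 488.3 -156.3   43. ]
cover 0.93 2252 ((289.8999938964844, 267.6999816894531), (42.374515533447266, 55.02362823486328), 71.56504821777344)
unit 0.92 5209 ((439.5, 265.0), (64.0, 83.0), 90.0)
wing 0.51 269 ((288.5, 266.5), (17.0, 17.0), 90.0)
highlighter_2 0.9 299 ((369.5320739746094, 261.2207946777344), (6.349287509918213, 51.17170715332031), 87.45519256591797)
stapler 0.85 1165 (
[... 525 characters left out ...]
  43. ]
pin 0.84 [272.6 263.5] [491.6 198.8   3. ]
cover 0.66 2385 ((264.80267333984375, 270.1084289550781), (71.53020477294922, 41.11703109741211), 9.090277671813965)
unit 0.84 10075 ((434.22998046875, 322.50732421875), (124.32833099365234, 90.98078918457031), 25.01689338684082)
wing 0.62 312 ((264.5, 257.5), (17.0, 21.0), 90.0)
highlighter_2 0.84 388 ((348.88360595703125, 299.2874755859375), (51.213138580322266, 8.051969528198242), 19.025606155395508)
stapler 0.89 1756 ((188.08782958984375, 243.71189880371094), (26.40119743347168, 74.25098419189453), 72.25532531738281)
sticky_pad_2 0.9 1050 ((403.8999938964844, 259.3000183105469), (45.53679656982422, 29.725406646728516), 18.43494987487793)
```

```bash
python3 - <<'E'
import cv2,numpy as np
t=cv2.imread("pics/top0.png")[170:350,170:500]; s=cv2.imread("pics/scene0.png")[200:400,200:530]
t=cv2.resize(t,(550*1,300),interpolation=cv2.INTER_CUBIC)
cv2.imwrite("pics/a.png",cv2.resize(cv2.imread("pics/top0.png")[195:345,180:500],(800,375),interpolation=cv2.INTER_CUBIC))
cv2.imwrite("pics/b.png",cv2.resize(cv2.imread("pics/scene0.png")[200:420,200:520],(800,550),interpolation=cv2.INTER_CUBIC))
E
```

```text
(no output)
```

View pics/a.png

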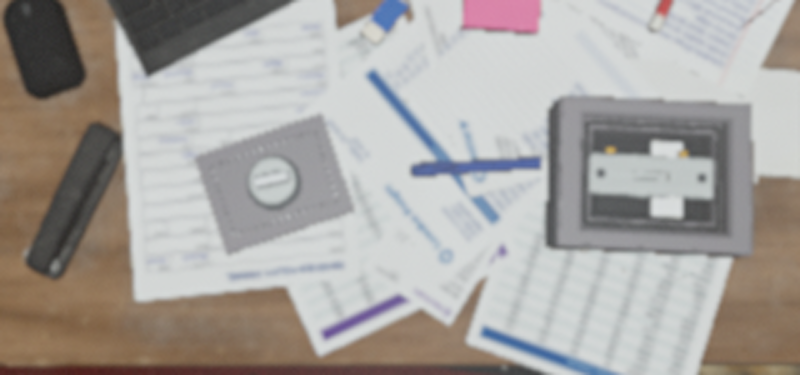

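View pics/b.png

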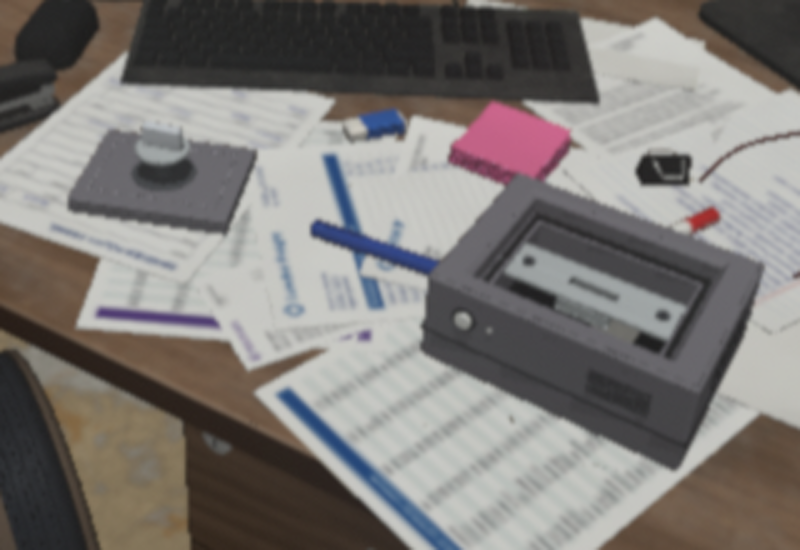

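The top view shows the cover at about (290,268) px, yawed by some 19° with the wing nearly along its long side. The unit is at about (440,265) px, almost square to the world, with the highlighter between them. Next I'll fit poses to the outlines from both cameras.

```bash
cat > fit.py <<'E'
from h import *
from scipy.optimize import minimize
def boxpts(x,y,a,L,W,z0,z1):
    c,s=np.cos(a),np.sin(a)
    return [(x+c*u-s*v,y+s*u+c*v,z) for u in(-L/2,L/2) for v in(-W/2,W/2) for z in(z0,z1)]
def fit(shots,x0,L,W,z0,z1):  # shots: [(pic,mask)]
    def cost(q):
        t=0
        for p,m in shots:
            P=np.array([proj(p,X)[::-1] for X in boxpts(*q,L,W,z0,z1)])
            h=cv2.convexHull((P*8).astype(np.float32))
            b=np.zeros((480*2,640*2),np.uint8)
            cv2.fillConvexPoly(b,np.round((h/8+.5)*2*256-128).astype(np.int32),255,cv2.LINE_AA,8)
            b=cv2.resize(b,(640,480),interpolation=cv2.INTER_AREA)/255.
            t+=np.abs(b-m).sum()/m.sum()
        return t
    best=None
    for da in(-.06,0,.06):
        r=minimize(cost,np.array(x0)+[0,0,da],method="Nelder-Mead",options=dict(initial_simplex=np.array(x0)+[0,0,da]+np.array([[0,0,0],[6,0,0],[0,6,0],[0,0,.08]]),xatol=.02,fatol=1e-5))
        if best is None or r.fun<best.fun: best=r
    return best.x,best.fun
E
python3 - <<'E'
from fit import *
np.set_printoptions(precision=3,suppress=True)
for n,x0,d in(("unit",(496,-160,0),(140,180,0,76)),("cover",(490,193,.33),(100,130,0,17))):
    S=[]
    for c in("top","scene"):
        p=eyes.read_camera(c);r=eyes.cut_out(n,p)
        k=np.array(proj(p,(*x0[:2],10)))
        r=[q for q in r if np.hypot(*(np.array(q["centre"])-k))<30]
        m=r[0]["mask"].astype(np.uint8)
        if c=="scene" and n=="cover": continue
        hull=cv2.convexHull(np.argwhere(m)[:,::-1].astype(np.int32)); 
        mm=np.zeros_like(m);cv2.fillConvexPoly(mm,hull,1)
        S.append((p,mm)); print(n,c,fit([(p,mm)],x0,*d))
    print(n,"both",fit(S,x0,*d))
# wing direction: bright steel head/bar; average wing/pin keypoints
for c in("top","scene"):
    for i in range(3):
        p=eyes.read_camera(c)
        for n,z in(("wing",43),("opening",59),("slot",54.3),("cover",0)):
            for r in eyes.spot_point(n,p)[:1]: print(c,n,r["score"],atz(p,r["centre"],z)[:2])
p=eyes.read_camera("top");a=cv2.resize(p["pixels"][240:295,255:325,::-1],None,fx=9,fy=9,interpolation=cv2.INTER_CUBIC)
cv2.imwrite("pics/c.png",a)
E
```

```text
unit top (array([ 495.684, -162.701,   -0.041]), np.float64(0.02578710307877208))
unit scene (array([ 495.989, -159.737,   -0.046]), np.float64(0.031170981815865736))
unit both (array([ 495.742, -160.632,   -0.041]), np.float64(0.067825410345982))
cover top (array([492.966, 190.111,   0.324]), np.float64(0.04094033832192968))
cover both (array([492.966, 190.111,   0.324]), np.float64(0.04094033832192968))
top wing 0.7 [489.019 195.664]
top opening 0.94 [ 506.648 -154.44 ]
top slot 0.78 [ 496.18  -157.022]
top wing 0.8 [483.408 198.388]
top opening 0.97 [ 498.047 -154.132]
top slot 0.73 [ 494.084 -162.77 ]
top cover 0.84 [487.512 180.126]
top wing 0.6 [489.253 193.801]
top opening 0.98 [ 501.764 -153.336]
top slot 0.83 [ 497.813 -166.871]
top cover 0.65 [480.495 378.788]
scene wing 0.79 [488.611 195.847]
scene opening 0.81 [ 501.363 -162.494]
scene slot 0.93 [ 482.561 -160.775]
scene cover 0.91 [489.526 193.132]
scene wing 0.74 [489.729 196.674]
scene opening 0.59 [ 503.215 -158.421]
scene slot 0.57 [ 490.171 -160.194]
scene cover 0.84 [489.854 195.134]
scene wing 0.74 [487.167 192.322]
scene opening 0.78 [ 493.443 -161.923]
scene slot 0.9 [ 478.702 -159.567]
```

View pics/c.png

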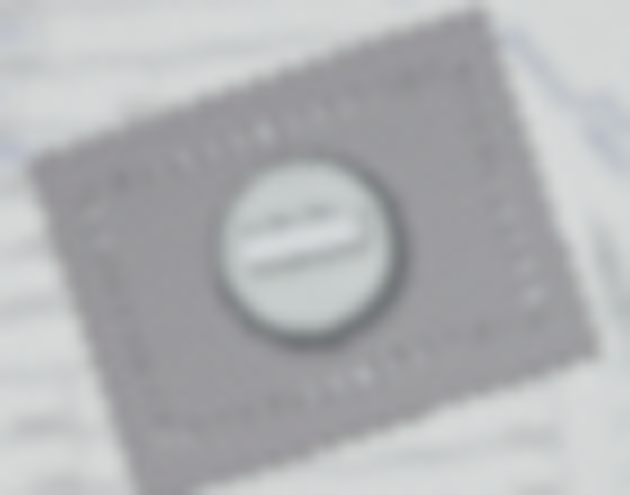

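The wing lies about 12.5° off the world y axis, and the head centre is at about (267.2, 289.0) px. The cover is at 18.5°, so the turn starts at about 0.1 rad.

```bash
cat > plan.py <<'E'
import sys
from h import *
def plan(x,y,z,yawdeg):
    s=env.state();R=np.array(s["tcp_rot"]);yaw=R[2]
    d=np.array([x,y,z])-s["eef_pos"]
    X=np.array([np.cos(yaw),np.sin(yaw)]);Y=np.array([np.sin(yaw),-np.cos(yaw)])
    print("t %.2f pos %s rpy(deg) %s F %s M %s open %.3f grip %.1f"%(s["t"],np.round(s["eef_pos"],1),np.round(np.degrees(R),1),np.round(s["ft_force"],1),np.round(s["moment"],2),s["opening"],s["grip_force"]))
    print("shift total units x %.3f y %.3f z %.3f  turn units %.2f"%(d[:2]@X/60,d[:2]@Y/60,-d[2]/60,(np.degrees(yaw)-yawdeg)/5), "j6 %.2f"%s["joints"][5])
if __name__=="__main__": plan(*map(float,sys.argv[1:]))
E
python3 - <<'E'
from h import *
p=eyes.read_camera("top");print(atz(p,(267.2,289.0),43))
E
python3 plan.py 489 193 120 102.5
```

```text
[491.59404857 189.39614485  43.        ]
t 3.30 pos [265.  566.1 214.7] rpy(deg) [180.    0.  154.9] F [-0.3 -0.1  0.3] M [ 0.04  0.02 -0.02] open 0.998 grip 0.0
shift total units x -6.018 y -4.049 z 1.578  turn units 10.48 j6 -0.11
```

```bash
python3 -m inch '[[[-0.755,-0.507,0],0,-1],[[-0.755,-0.507,0],0,-1],[[-0.755,-0.507,0],0,-1],[[-0.755,-0.507,0],0,-1],[[-0.755,-0.507,0],0,-1],[[-0.755,-0.507,0],0,-1],[[-0.755,-0.507,0],0,-1],[[-0.755,-0.507,0],0,-1],[[0,0,0],1,-1],[[0,0,0],1,-1]]' && python3 -m inch '[[[0,0,0.2],1,-1],[[0,0,0.2],1,-1],[[0,0,0.2],1,-1],[[0,0,0.2],1,-1],[[0,0,0.2],1,-1],[[0,0,0.2],1,-1],[[0,0,0.2],1,-1],[[0,0,0.2],1,-1],[[0,0,0],0.48,-1],[[0,0,0],0,-1]]'; python3 plan.py 490 192 47 102.5
```

```text
t: 4.55
eef_pos: [490.4, 191.2, 214.7]
tcp_rot: [3.141, -0.0, 2.525]
ft_force: [0.1, 0.8, 0.1]
opening: 1.002
grip_force: 0.0
t: 5.8
eef_pos: [490.1, 192.0, 118.6]
tcp_rot: [3.142, -0.0, 1.79]
ft_force: [0.1, 0.2, -0.4]
opening: 0.999
grip_force: 0.0
t 5.80 pos [490.1 192.  118.6] rpy(deg) [180.   -0.  102.5] F [ 0.1  0.2 -0.4] M [-0.1   0.06  0.04] open 0.999 grip 0.0
shift total units x -0.000 y -0.002 z 1.194  turn units 0.01 j6 0.03
```

```bash
python3 -m inch '[[[0,0,0.3],0,-1],[[0,0,0.3],0,-1],[[0,0,0.3],0,-1],[[0,0,0.2],0,-1],[[0,0,0.1],0,-1],[[0,0,0],0,1],[[0,0,0],0,1],[[0,0,0],0,1],[[0,0,0],0,1],[[0,0,0],0,1]]'; python3 - <<'E'
from h import *
t=eyes.read_camera("top")["pixels"][220:310,240:360,::-1];s=eyes.read_camera("scene")["pixels"][200:320,200:360,::-1]
cv2.imwrite("pics/d.png",np.hstack([cv2.resize(i,(400,300),interpolation=cv2.INTER_CUBIC) for i in(t,s)]))
E
python3 plan.py 490 192 47 102.5
```

```text
t: 7.05
eef_pos: [490.1, 192.0, 46.8]
tcp_rot: [3.141, -0.0, 1.789]
ft_force: [0.3, 0.1, -0.3]
opening: 0.526
grip_force: 0.0
t 7.15 pos [490.  192.1  46.7] rpy(deg) [180.   -0.  102.5] F [ 0.2 -0.2  0.6] M [-0.06 -0.06  0.03] open 0.444 grip 0.0
shift total units x -0.001 y -0.001 z -0.005  turn units 0.00 j6 0.03
```

View pics/d.png

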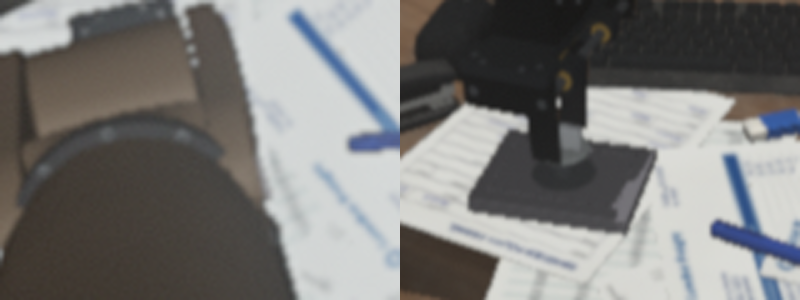

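The scene view (right half) shows the fingers straddling the wing over the head, with the cover still on the desk. The top view is blocked by the arm. I'll finish closing, then turn counter-clockwise to the stud's zero stop.

```bash
python3 -m inch '[[[0,0,0],0,1],[[0,0,0],0,1],[[0,0,0],0,1],[[0,0,0],0,1],[[0,0,0],0,1],[[0,0,0],0,1],[[0,0,0],0,1],[[0,0,0],0,1],[[0,0,0],0,1],[[0,0,0],0,1]]'; python3 plan.py 490 192 47 102.5;  python3 -m inch '[[[0,0,0],-0.5,1],[[0,0,0],-0.5,1],[[0,0,0],-0.5,1],[[0,0,0],-0.5,1],[[0,0,0],-0.5,1],[[0,0,0],-0.5,1],[[0,0,0],-0.5,1],[[0,0,0],-0.5,1],[[0,0,0],0,1],[[0,0,0],0,1]]';python3 plan.py 490 192 47 102.5
```

```text
t: 8.4
eef_pos: [490.1, 192.0, 46.7]
tcp_rot: [3.141, -0.0, 1.789]
ft_force: [1.9, -0.5, 0.5]
opening: 0.099
grip_force: 30.0
t 8.40 pos [490.1 192.   46.7] rpy(deg) [180.   -0.  102.5] F [ 1.9 -0.5  0.5] M [-0.02 -0.24  0.05] open 0.099 grip 30.0
shift total units x -0.000 y -0.001 z -0.006  turn units 0.00 j6 0.03
t: 9.65
eef_pos: [489.7, 192.0, 46.6]
tcp_rot: [-3.141, -0.0, 2.137]
ft_force: [-0.6, -0.9, 1.7]
opening: 0.102
grip_force: 30.0
t 9.65 pos [489.7 192.   46.6] rpy(deg) [-180.    -0.   122.5] F [-0.6 -0.9  1.7] M [-0.09  0.16 -0.04] open 0.102 grip 30.0
shift total units x -0.002 y 0.004 z -0.006  turn units 3.99 j6 -0.32
```

```bash
python3 -m inch '[[[0,0,-0.05],0,1],[[0,0,-0.1],0,1],[[0,0,-0.2],0.3,1],[[0,0,-0.25],0.6,1],[[0,0,-0.25],0.6,1],[[0,0,-0.25],0.6,1],[[0,0,-0.25],0.6,1],[[0,0,-0.2],0.6,1],[[0,0,-0.1],0.3,1],[[0,0,-0.05],0,1]]'; python3 - <<'E'
from fit import *
p=eyes.read_camera("scene");cv2.imwrite("pics/e.png",cv2.resize(p["pixels"][120:420,140:540,::-1],(800,600),interpolation=cv2.INTER_CUBIC))
E
python3 plan.py 495.8 -160.7 147 87.65
```

```text
t: 10.9
eef_pos: [490.0, 192.0, 149.1]
tcp_rot: [3.141, -0.0, 1.824]
ft_force: [-0.3, 0.8, -2.8]
opening: 0.105
grip_force: 30.0
t 10.95 pos [490.  192.1 149.1] rpy(deg) [180.   -0.  104.5] F [ 0.7  0.2 -2.4] M [-0.08  0.07 -0.03] open 0.105 grip 30.0
shift total units x -5.715 y -1.383 z 0.035  turn units 3.38 j6 -0.01
```

View pics/e.png

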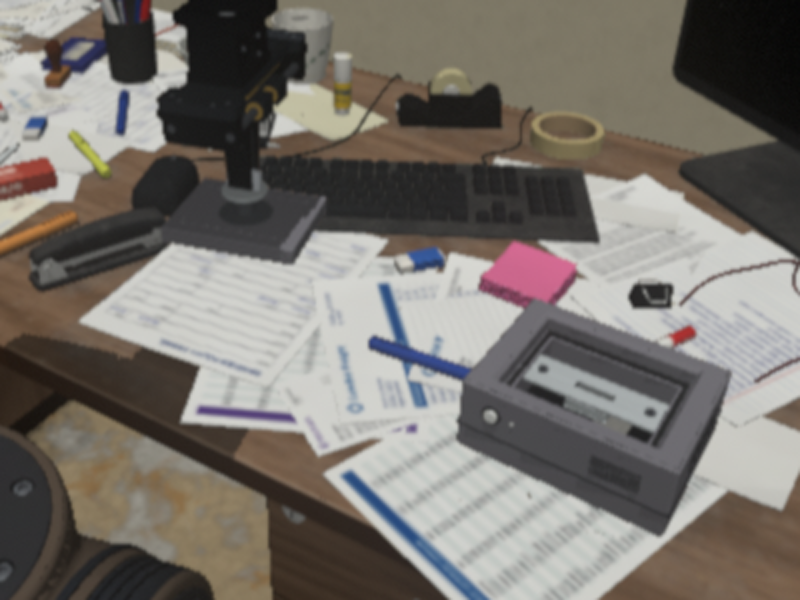

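The cover hangs level from the gripper, and the unit's opening and strap are clear at about (600,390) in the view. Carrying it over.

```bash
python3 -m inch '[[[-0.286,-0.069,0],0,1],[[-0.571,-0.138,0],0,1],[[-0.743,-0.18,0],0,1],[[-0.857,-0.207,0],0,1],[[-0.857,-0.207,0],0,1],[[-0.857,-0.207,0],0,1],[[-0.743,-0.18,0],0,1],[[-0.514,-0.124,0],0,1],[[-0.286,-0.069,0],0,1],[[0,0,0],0.3,1]]' && python3 -m inch '[[[0,0,0],0.4,1],[[0,0,0],0.6,1],[[0,0,0],0.6,1],[[0,0,0],0.6,1],[[0,0,0],0.5,1],[[0,0,0],0.3,1],[[0,0,0],0.08,1],[[0,0,0],0,1],[[0,0,0],0,1],[[0,0,0],0,1]]'
cat > look.py <<'E'
from fit import *
import sys
n=sys.argv[1]
s=env.state();S=[];h=s["eef_pos"][2]-46.7
ims=[]
for c in("top","scene"):
    p=eyes.read_camera(c);k=proj(p,s["eef_pos"]-[0,0,40]);r0,c0=(np.clip(k-[75,100],0,[330,440])).astype(int)
    ims.append(cv2.resize(p["pixels"][r0:r0+150,c0:c0+200,::-1],(400,300),interpolation=cv2.INTER_CUBIC))
    r=eyes.cut_out("cover",p);print(c,[(q["score"],np.round(q["centre"]),q["mask"].sum()) for q in r[:2]],"expect",k)
cv2.imwrite("pics/"+n,np.hstack(ims))
E
python3 look.py f.png; python3 plan.py 495.8 -160.7 147 87.65
```

```text
t: 12.2
eef_pos: [495.4, -161.5, 148.3]
tcp_rot: [-3.141, -0.0, 1.795]
ft_force: [0.8, 0.1, -3.0]
opening: 0.101
grip_force: 30.0
t: 13.45
eef_pos: [495.7, -160.6, 148.6]
tcp_rot: [3.142, -0.0, 1.529]
ft_force: [-0.7, 0.2, -2.0]
opening: 0.103
grip_force: 30.0
top [(0.74, array([260., 431.]), np.int64(1194))] expect [262.64716347 445.27997472]
scene [(0.65, array([291., 443.]), np.int64(3961))] expect [290.41464114 443.46667019]
t 13.65 pos [ 495.7 -160.7  148.6] rpy(deg) [-180.    -0.    87.6] F [-0.  -0.  -2.5] M [-0.1  0.1 -0. ] open 0.103 grip 30.0
shift total units x -0.000 y 0.002 z 0.026  turn units -0.01 j6 -0.40
```

View pics/f.png

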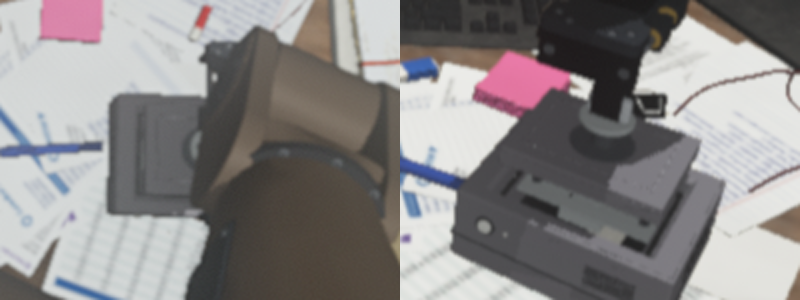

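```bash
python3 - <<'E'
from fit import *
h=env.state()["eef_pos"][2]-46.7
p=eyes.read_camera("scene");m=eyes.cut_out("cover",p)[0]["mask"].astype(np.uint8)
m=cv2.morphologyEx(m,cv2.MORPH_OPEN,np.ones((9,9),np.uint8))
hull=cv2.convexHull(np.argwhere(m)[:,::-1].astype(np.int32));mm=np.zeros_like(m);cv2.fillConvexPoly(mm,hull,1)
print("cover",h,fit([(p,mm)],(495,-160,-.04),100,130,h,h+17))
for r in eyes.spot_point("cover",p)[:1]+[]: print(atz(p,r["centre"],h))
for r in eyes.spot_point("wing",p)[:1]+[]: print(atz(p,r["centre"],h+43))
E
```

```text
cover 101.88399286332539 (array([ 4.93405337e+02, -1.60144707e+02, -3.72215697e-02]), np.float64(0.034574748316522505))
[ 388.59685043 -183.01223117  101.88399286]
[ 498.38251061 -158.87852185  144.88399286]
```

```bash
python3 -m inch '[[[0,0.017,0.1],0,1],[[0,0,0.15],0,1],[[0,0,0.1],0,1],[[0,0,0.06],0,1],[[0,0,0.033],0,1],[[0,0,0.033],0,1],[[0,0,0.033],0,1],[[0,0,0.033],0,1],[[0,0,0.033],0,1],[[0,0,0],0,1]]'; python3 plan.py 495.8 -160.7 109 87.65
```

```text
t: 15.1
eef_pos: [496.7, -160.7, 114.2]
tcp_rot: [3.142, -0.0, 1.529]
ft_force: [-3.9, 1.3, 6.3]
opening: 0.099
grip_force: 30.0
t 15.10 pos [ 496.7 -160.7  114.2] rpy(deg) [180.   -0.   87.6] F [-3.9  1.3  6.3] M [0.13 0.69 0.02] open 0.099 grip 30.0
shift total units x -0.001 y -0.014 z 0.087  turn units -0.01 j6 -0.40
```

It's caught on the bevel, and the sideways force says to move towards -x. I'll ease it over.

```bash
python3 -m inch '[[[0,-0.01,0],0,1],[[0.005,-0.01,0],0,1],[[0.005,-0.01,0],0,1],[[0,-0.005,0],0,1],[[0,0,0],0,1],[[0,0,0],0,1],[[0,0,0],0,1],[[0,0,0],0,1],[[0,0,0],0,1],[[0,0,0],0,1]]'; python3 look.py g.png; python3 plan.py 495.8 -160.7 109 87.65
```

```text
t: 16.35
eef_pos: [496.0, -160.5, 114.8]
tcp_rot: [3.138, 0.001, 1.529]
ft_force: [-0.5, -1.3, 6.1]
opening: 0.102
grip_force: 30.2
top [(0.64, array([263., 430.]), np.int64(1057))] expect [264.03657698 441.53204152]
scene [(0.63, array([306., 442.]), np.int64(3878))] expect [306.45348194 440.16012581]
t 16.55 pos [ 496.  -160.5  114.8] rpy(deg) [1.798e+02 1.000e-01 8.760e+01] F [ 0.8 -0.3  5.8] M [-0.15 -0.4  -0.01] open 0.105 grip 30.2
shift total units x -0.003 y -0.003 z 0.097  turn units -0.01 j6 -0.40
```

View pics/g.png

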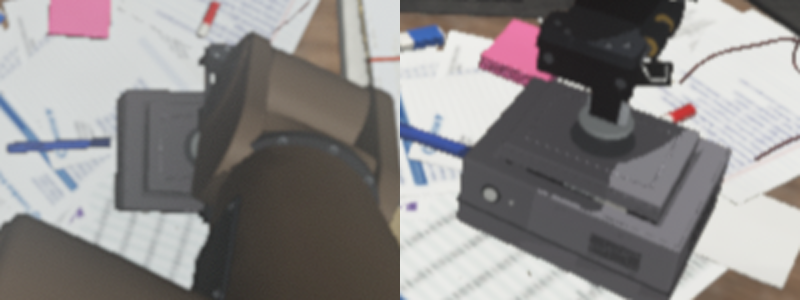

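```bash
python3 - <<'E'
from fit import *
np.set_printoptions(precision=3,suppress=True)
h=72.
p=eyes.read_camera("scene");m=eyes.cut_out("cover",p)[0]["mask"].astype(np.uint8)
m=cv2.morphologyEx(m,cv2.MORPH_OPEN,np.ones((9,9),np.uint8))
hull=cv2.convexHull(np.argwhere(m)[:,::-1].astype(np.int32));mm=np.zeros_like(m);cv2.fillConvexPoly(mm,hull,1)
for h in(66,69,72,75):print(h,fit([(p,mm)],(495,-160,-.04),100,130,h,h+17))
im=p["pixels"].copy()
def draw(pts,col):
    q=np.round(np.array([proj(p,X)[::-1] for X in pts])*16).astype(np.int32)
    cv2.polylines(im,[q],True,col,1,cv2.LINE_AA,4)
def rect(x,y,a,L,W,z): P=boxpts(x,y,a,L,W,z,z)[::2];return [P[0],P[1],P[3],P[2]]
draw(rect(495.8,-160.3,-.043,140,180,76),(0,255,0))
draw(rect(495.8,-160.3,-.043,110,140,76),(255,255,0))
draw(rect(496,-160.5,-.042,100,130,72+17),(255,0,0))
draw(rect(496,-160.5,-.042,100,130,72),(255,0,0))
r0,c0=240,350
cv2.imwrite("pics/i.png",cv2.resize(im[r0:r0+135,c0:c0+180,::-1],(800,600),interpolation=cv2.INTER_CUBIC))
E
```

```text
66 (array([ 503.229, -158.012,   -0.012]), np.float64(0.06345343195736897))
69 (array([ 499.715, -158.665,   -0.016]), np.float64(0.05648237820539812))
72 (array([ 496.132, -159.489,   -0.017]), np.float64(0.04965542408803177))
75 (array([ 492.841, -160.156,   -0.015]), np.float64(0.04448468005670414))
```

View pics/i.png

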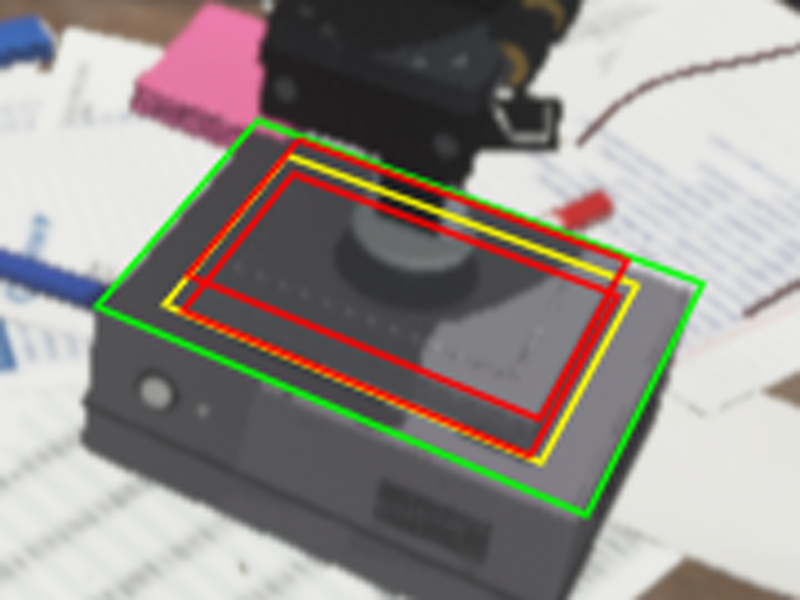

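```bash
python3 -m inch '[[[0,-0.015,0],0,1],[[0,0,0],0.15,1],[[0,0,0],0.15,1],[[0,0,0],0,1],[[0,0,0],-0.2,1],[[0,0,0],-0.2,1],[[0,0,0],-0.2,1],[[0,0,0],0,1],[[0,0,0],0,1],[[0,0,0],0,1]]'; python3 plan.py 495.8 -160.7 109 87.65;python3 -m inch '[[[0,-0.015,0],0,1],[[0,0,0],0.15,1],[[0,0,0],0.15,1],[[0,0,0],0,1],[[0,0,0],0,1],[[0,0,0],0,1],[[0,0,0],0,1],[[0,0,0],0,1],[[0,0,0],0,1],[[0,0,0],0,1]]'; python3 plan.py 495.8 -160.7 109 87.65
```

```text
t: 17.9
eef_pos: [495.4, -160.6, 114.9]
tcp_rot: [3.137, 0.001, 1.554]
ft_force: [2.2, -0.3, 6.5]
opening: 0.104
grip_force: 30.3
t 17.90 pos [ 495.4 -160.6  114.9] rpy(deg) [1.797e+02 1.000e-01 8.910e+01] F [ 2.2 -0.3  6.5] M [-0.14 -0.76 -0.34] open 0.104 grip 30.3
shift total units x -0.002 y 0.006 z 0.098  turn units 0.28 j6 -0.42
t: 19.15
eef_pos: [493.1, -160.1, 114.2]
tcp_rot: [3.141, 0.0, 1.529]
ft_force: [4.3, -1.2, -2.4]
opening: 0.103
grip_force: 30.0
t 19.15 pos [ 493.1 -160.1  114.2] rpy(deg) [180.    0.   87.6] F [ 4.3 -1.2 -2.4] M [-0.51 -0.97 -0.05] open 0.103 grip 30.0
shift total units x -0.009 y 0.045 z 0.087  turn units -0.01 j6 -0.40
```

It dropped in: Fz is back to the hanging weight. Re-centring and lowering onto the seal.

```bash
python3 -m inch '[[[-0.007,0.015,0],0,1],[[0,0,0],0,1],[[0,0,0.02],0,1],[[0,0,0.02],0,1],[[0,0,0.02],0,1],[[0,0,0.02],0,1],[[0,0,0],0,1],[[0,0,0],0,1],[[0,0,0],0,1],[[0,0,0],0,1]]'; python3 plan.py 494 -160.7 109 87.65
```

```text
t: 20.4
eef_pos: [493.7, -160.4, 109.3]
tcp_rot: [-3.141, -0.0, 1.529]
ft_force: [-0.0, 0.7, -1.3]
opening: 0.101
grip_force: 30.0
t 20.40 pos [ 493.7 -160.4  109.3] rpy(deg) [-180.    -0.    87.6] F [-0.   0.7 -1.3] M [-0.03  0.04 -0.06] open 0.101 grip 30.0
shift total units x -0.005 y 0.006 z 0.005  turn units -0.01 j6 -0.40
```

```bash
cat > gate.py <<'E'
import sys
from h import *
s=env.state();f=s["ft_force"][2];print(">> z %.1f Fz %.1f"%(s["eef_pos"][2],f));sys.exit(0 if f<float(sys.argv[1]) else 1)
E
python3 -m inch '[[[0,0,0.02],0,1],[[0,0,0.02],0,1],[[0,0,0.015],0,1],[[0,0,0],0,1],[[0,0,0],0,1],[[0,0,0],0,1],[[0,0,0],0,1],[[0,0,0],0,1],[[0,0,0],0,1],[[0,0,0],0,1]]' && python3 gate.py 8 && python3 -m inch '[[[0,0,0.01],0,1],[[0,0,0.01],0,1],[[0,0,0.01],0,1],[[0,0,0.01],0,1],[[0,0,0],0,1],[[0,0,0],0,1],[[0,0,0],0,1],[[0,0,0],0,1],[[0,0,0],0,1],[[0,0,0],0,1]]' && python3 gate.py 9.5 && python3 -m inch '[[[0,0,0.01],0,1],[[0,0,0.01],0,1],[[0,0,0.01],0,1],[[0,0,0.01],0,1],[[0,0,0],0,1],[[0,0,0],0,1],[[0,0,0],0,1],[[0,0,0],0,1],[[0,0,0],0,1],[[0,0,0],0,1]]' && python3 gate.py 10; python3 plan.py 493.7 -160.4 99 87.65
```

```text
t: 21.65
eef_pos: [493.8, -160.4, 106.0]
tcp_rot: [3.141, -0.0, 1.529]
ft_force: [0.0, -0.2, 2.8]
opening: 0.104
grip_force: 30.0
>> z 106.0 Fz 2.8
t: 22.9
eef_pos: [493.8, -160.4, 103.6]
tcp_rot: [3.142, -0.0, 1.529]
ft_force: [-1.2, 1.1, 4.0]
opening: 0.099
grip_force: 30.0
>> z 103.6 Fz 4.0
t: 24.15
eef_pos: [493.8, -160.4, 101.2]
tcp_rot: [3.142, -0.0, 1.529]
ft_force: [-0.5, 1.0, 5.2]
opening: 0.103
grip_force: 30.0
>> z 101.2 Fz 5.2
t 24.15 pos [ 493.8 -160.4  101.2] rpy(deg) [180.   -0.   87.6] F [-0.5  1.   5.2] M [ 0.02  0.33 -0.01] open 0.103 grip 30.0
shift total units x -0.000 y -0.001 z 0.037  turn units -0.01 j6 -0.40
```

```bash
python3 -m inch '[[[0,0,0.01],0,1],[[0,0,0.01],0,1],[[0,0,0.01],0,1],[[0,0,0.01],0,1],[[0,0,0],0,1],[[0,0,0],0,1],[[0,0,0],0,1],[[0,0,0],0,1],[[0,0,0],0,1],[[0,0,0],0,1]]' && python3 gate.py 8.5 && python3 -m inch '[[[0,0,0.01],0,1],[[0,0,0.01],0,1],[[0,0,0.01],0,1],[[0,0,0.01],0,1],[[0,0,0],0,1],[[0,0,0],0,1],[[0,0,0],0,1],[[0,0,0],0,1],[[0,0,0],0,1],[[0,0,0],0,1]]' && python3 gate.py 9.5 && python3 -m inch '[[[0,0,0.01],0,1],[[0,0,0.01],0,1],[[0,0,0.01],0,1],[[0,0,0],0,1],[[0,0,0],0,1],[[0,0,0],0,1],[[0,0,0],0,1],[[0,0,0],0,1],[[0,0,0],0,1],[[0,0,0],0,1]]' && python3 gate.py 10.5; python3 plan.py 493.7 -160.4 99 87.65
```

```text
t: 25.4
eef_pos: [493.8, -160.4, 98.9]
tcp_rot: [3.141, -0.0, 1.529]
ft_force: [-1.1, 0.8, 5.6]
opening: 0.104
grip_force: 30.0
>> z 98.9 Fz 5.6
t: 26.65
eef_pos: [493.8, -160.4, 96.6]
tcp_rot: [3.141, 0.0, 1.529]
ft_force: [-0.9, -0.1, 8.4]
opening: 0.102
grip_force: 30.0
>> z 96.6 Fz 8.4
t: 27.9
eef_pos: [493.8, -160.4, 94.8]
tcp_rot: [3.141, -0.0, 1.529]
ft_force: [-1.7, 0.7, 9.1]
opening: 0.103
grip_force: 30.0
>> z 94.8 Fz 9.1
t 27.90 pos [ 493.8 -160.4   94.8] rpy(deg) [180.   -0.   87.6] F [-1.7  0.7  9.1] M [ 0.04  0.42 -0.01] open 0.103 grip 30.0
shift total units x 0.000 y -0.001 z -0.069  turn units -0.01 j6 -0.40
```

```bash
python3 -m inch '[[[0,0,0.01],0,1],[[0,0,0.01],0,1],[[0,0,0.01],0,1],[[0,0,0],0,1],[[0,0,0],0,1],[[0,0,0],0,1],[[0,0,0],0,1],[[0,0,0],0,1],[[0,0,0],0,1],[[0,0,0],0,1]]' && python3 gate.py 12 && python3 -m inch '[[[0,0,0.01],0,1],[[0,0,0.01],0,1],[[0,0,0.01],0,1],[[0,0,0],0,1],[[0,0,0],0,1],[[0,0,0],0,1],[[0,0,0],0,1],[[0,0,0],0,1],[[0,0,0],0,1],[[0,0,0],0,1]]' && python3 gate.py 13 && python3 -m inch '[[[0,0,0.01],0,1],[[0,0,0.01],0,1],[[0,0,0.01],0,1],[[0,0,0],0,1],[[0,0,0],0,1],[[0,0,0],0,1],[[0,0,0],0,1],[[0,0,0],0,1],[[0,0,0],0,1],[[0,0,0],0,1]]' && python3 gate.py 13.5; python3 plan.py 493.7 -160.4 99 87.65
```

```text
t: 29.15
eef_pos: [493.8, -160.4, 93.1]
tcp_rot: [3.141, 0.0, 1.529]
ft_force: [-2.2, 0.7, 8.9]
opening: 0.101
grip_force: 30.0
>> z 93.1 Fz 8.9
t: 30.4
eef_pos: [494.0, -160.5, 92.6]
tcp_rot: [3.14, 0.001, 1.529]
ft_force: [-4.6, 2.9, 26.2]
opening: 0.104
grip_force: 30.1
>> z 92.6 Fz 26.2
t 30.40 pos [ 494.  -160.5   92.6] rpy(deg) [179.9   0.   87.6] F [-4.6  2.9 26.2] M [ 0.49  1.31 -0.04] open 0.104 grip 30.1
shift total units x 0.001 y -0.006 z -0.107  turn units -0.01 j6 -0.40
```

The pin meets a hard stop at z ≈ 92.8, about 12 mm of push, which fits the cup floor. Turning clockwise in stages while pressing.

```bash
python3 -m inch '[[[0,0,0],0.3,1],[[0,0,0],0.6,1],[[0,0,0],0.7,1],[[0,0,0],0.7,1],[[0,0,0],0.7,1],[[0,0,0],0.7,1],[[0,0,0],0.7,1],[[0,0,0],0.6,1],[[0,0,0],0,1],[[0,0,0],0,1]]' ; python3 plan.py 493.8 -160.4 92 -3
```

```text
t: 31.65
eef_pos: [494.3, -160.6, 92.6]
tcp_rot: [3.139, -0.0, 1.093]
ft_force: [-4.7, 1.2, 24.9]
opening: 0.102
grip_force: 30.1
t 31.65 pos [ 494.3 -160.6   92.6] rpy(deg) [179.9  -0.   62.6] F [-4.7  1.2 24.9] M [0.35 1.07 0.  ] open 0.102 grip 30.1
shift total units x -0.001 y -0.008 z 0.010  turn units 13.12 j6 0.04
```

```bash
python3 -m inch '[[[0,0,0],0.6,1],[[0,0,0],0.8,1],[[0,0,0],0.8,1],[[0,0,0],0.8,1],[[0,0,0],0.8,1],[[0,0,0],0.8,1],[[0,0,0],0.8,1],[[0,0,0],0.6,1],[[0,0,0],0,1],[[0,0,0],0,1]]' ; python3 plan.py 493.8 -160.4 92 -4
```

```text
t: 32.9
eef_pos: [494.4, -160.7, 92.6]
tcp_rot: [3.139, -0.001, 0.569]
ft_force: [-2.8, 0.8, 23.8]
opening: 0.102
grip_force: 30.0
t 32.90 pos [ 494.4 -160.7   92.6] rpy(deg) [ 1.799e+02 -1.000e-01  3.260e+01] F [-2.8  0.8 23.8] M [0.15 1.   0.  ] open 0.102 grip 30.0
shift total units x -0.006 y -0.010 z 0.010  turn units 7.32 j6 0.56
```

```bash
python3 -m inch '[[[0,0,0],0.6,1],[[0,0,0],0.8,1],[[0,0,0],0.8,1],[[0,0,0],0.8,1],[[0,0,0],0.8,1],[[0,0,0],0.8,1],[[0,0,0],0.8,1],[[0,0,0],0.8,1],[[0,0,0],0.6,1],[[0,0,0],0,1]]' ; python3 plan.py 493.8 -160.4 92 -4;  python3 -m inch '[[[0,0,0],0.1,1],[[0,0,0],0.1,1],[[0,0,0],0.1,1],[[0,0,0],0.1,1],[[0,0,0],0.1,1],[[0,0,0],0,1],[[0,0,0],0,1],[[0,0,0],0,1],[[0,0,0],0,1],[[0,0,0],0,1]]' ; python3 plan.py 493.8 -160.4 92 -4
```

```text
t: 34.15
eef_pos: [494.5, -161.0, 92.6]
tcp_rot: [3.14, -0.003, -0.025]
ft_force: [-3.4, -0.5, 23.9]
opening: 0.105
grip_force: 30.0
t 34.15 pos [ 494.5 -161.    92.6] rpy(deg) [ 1.799e+02 -1.000e-01 -1.400e+00] F [-3.4 -0.5 23.9] M [-0.07  1.07 -0.05] open 0.105 grip 30.0
shift total units x -0.012 y -0.009 z 0.010  turn units 0.52 j6 1.15
t: 35.4
eef_pos: [494.5, -161.0, 92.6]
tcp_rot: [3.14, -0.003, -0.067]
ft_force: [-3.6, -0.2, 23.8]
opening: 0.106
grip_force: 30.0
t 35.40 pos [ 494.5 -161.    92.6] rpy(deg) [179.9  -0.2  -3.9] F [-3.6 -0.2 23.8] M [-0.04  1.06  0.01] open 0.106 grip 30.0
shift total units x -0.013 y -0.009 z 0.010  turn units 0.03 j6 1.20
```

```bash
for i in 1; do python3 -m inch '[[[0,0,0],0.1,1],[[0,0,0],0.1,1],[[0,0,0],0.1,1],[[0,0,0],0.1,1],[[0,0,0],0.1,1],[[0,0,0],0,1],[[0,0,0],0,1],[[0,0,0],0,1],[[0,0,0],0,1],[[0,0,0],0,1]]' ; done; python3 plan.py 493.8 -160.4 92 -4
```

```text
t: 36.65
eef_pos: [494.7, -161.0, 92.6]
tcp_rot: [3.14, -0.003, -0.11]
ft_force: [-2.5, -0.5, 23.9]
opening: 0.105
grip_force: 30.1
t 36.65 pos [ 494.7 -161.    92.6] rpy(deg) [179.9  -0.2  -6.3] F [-2.5 -0.5 23.9] M [-0.14  0.79  0.4 ] open 0.105 grip 30.1
shift total units x -0.016 y -0.009 z 0.010  turn units -0.46 j6 1.24
```

The stop shows in the moment (Mz +0.4 N·m). I'll let the stud rise into its notch and check that it holds.

```bash
python3 -m inch '[[[0,0,-0.01],0,1],[[0,0,-0.01],0,1],[[0,0,-0.01],0,1],[[0,0,-0.01],0,1],[[0,0,-0.01],0,1],[[0,0,-0.01],0,1],[[0,0,-0.01],0,1],[[0,0,0],0,1],[[0,0,0],0,1],[[0,0,0],0,1]]' ; python3 plan.py 493.8 -160.4 92 -4; python3 -m inch '[[[0,0,-0.01],0,1],[[0,0,-0.005],0,1],[[0,0,0],0,1],[[0,0,0],0,1],[[0,0,0],0,1],[[0,0,0],0,1],[[0,0,0],0,1],[[0,0,0],0,1],[[0,0,0],0,1],[[0,0,0],0,1]]'; python3 plan.py 493.8 -160.4 92 -4
```

```text
t: 37.9
eef_pos: [494.5, -160.9, 95.7]
tcp_rot: [3.14, -0.002, -0.11]
ft_force: [0.5, -1.8, 8.2]
opening: 0.105
grip_force: 30.1
t 37.90 pos [ 494.5 -160.9   95.7] rpy(deg) [ 1.799e+02 -1.000e-01 -6.300e+00] F [ 0.5 -1.8  8.2] M [-0.31  0.13  0.42] open 0.105 grip 30.1
shift total units x -0.013 y -0.008 z 0.061  turn units -0.47 j6 1.24
t: 39.15
eef_pos: [494.4, -160.9, 96.4]
tcp_rot: [3.141, -0.002, -0.111]
ft_force: [1.5, -2.5, 6.0]
opening: 0.101
grip_force: 30.1
t 39.15 pos [ 494.4 -160.9   96.4] rpy(deg) [ 1.8e+02 -1.0e-01 -6.3e+00] F [ 1.5 -2.5  6. ] M [-0.48 -0.02  0.37] open 0.101 grip 30.1
shift total units x -0.011 y -0.006 z 0.073  turn units -0.47 j6 1.24
```

```bash
python3 -m inch '[[[0,0,-0.01],0,1],[[0,0,0],0,1],[[0,0,0],0,1],[[0,0,0],0,1],[[0,0,0],0,1],[[0,0,0],0,1],[[0,0,0],0,1],[[0,0,0],0,1],[[0,0,0],0,1],[[0,0,0],0,1]]'; python3 plan.py 493.8 -160.4 92 -4; python3 -m inch '[[[0,0,-0.01],0,1],[[0,0,0],0,1],[[0,0,0],0,1],[[0,0,0],0,1],[[0,0,0],0,1],[[0,0,0],0,1],[[0,0,0],0,1],[[0,0,0],0,1],[[0,0,0],0,1],[[0,0,0],0,1]]'; python3 plan.py 493.8 -160.4 92 -4
```

```text
t: 40.4
eef_pos: [494.3, -160.8, 96.5]
tcp_rot: [3.141, -0.001, -0.111]
ft_force: [4.1, -3.8, -1.6]
opening: 0.101
grip_force: 30.1
t 40.40 pos [ 494.3 -160.8   96.5] rpy(deg) [ 1.8e+02 -1.0e-01 -6.4e+00] F [ 4.1 -3.8 -1.6] M [-0.75 -0.52  0.37] open 0.101 grip 30.1
shift total units x -0.009 y -0.006 z 0.074  turn units -0.47 j6 1.24
t: 41.65
eef_pos: [494.2, -160.8, 96.5]
tcp_rot: [3.141, -0.001, -0.111]
ft_force: [5.8, -3.9, -9.7]
opening: 0.106
grip_force: 30.1
t 41.65 pos [ 494.2 -160.8   96.5] rpy(deg) [180.   -0.   -6.4] F [ 5.8 -3.9 -9.7] M [-0.82 -0.83  0.37] open 0.106 grip 30.1
shift total units x -0.007 y -0.005 z 0.075  turn units -0.47 j6 1.24
```

It's locked: a 10 N pull holds at 96.5 mm, 3.6 mm above the floor stop. Relieving the pull, opening the gripper and retreating straight up.

```bash
python3 -m inch '[[[0,0,0.01],0,1],[[0,0,0.005],0,1],[[0,0,0],0,1],[[0,0,0],0,0.5],[[0,0,0],0,0],[[0,0,0],0,0],[[0,0,0],0,0],[[0,0,0],0,0],[[0,0,0],0,0],[[0,0,0],0,0]]'; python3 -m inch '[[[0,0,-0.05],0,0],[[0,0,-0.1],0,0],[[0,0,-0.3],0,0],[[0,0,-0.6],0,0],[[0,0,-0.8],0,0],[[-0.7,0,-0.5],0,0],[[-0.8,0,-0.2],0,0],[[-0.8,0,0],0,0],[[-0.5,0,0],0,0],[[0,0,0],0,0]]'; python3 - <<'E'
from h import *
np.set_printoptions(precision=1,suppress=True)
ims=[]
for c in("top","scene"):
    p=eyes.read_camera(c);k=proj(p,(495,-160,80));r0,c0=(np.clip(k-[60,80],0,[360,480])).astype(int)
    ims.append(cv2.resize(p["pixels"][r0:r0+120,c0:c0+160,::-1],(400,300),interpolation=cv2.INTER_CUBIC))
    for n in("highlighter_2","stapler","sticky_pad_2"):
        for r in eyes.cut_out(n,p)[:1]: print(c,n,np.array(r["centre"]),r["mask"].sum())
cv2.imwrite("pics/j.png",np.hstack(ims)); s=env.state();print(s["t"],s["eef_pos"],s["opening"])
E
```

```text
t: 42.9
eef_pos: [493.7, -160.4, 96.4]
tcp_rot: [-3.141, -0.0, -0.111]
ft_force: [0.7, -0.2, 0.0]
opening: 0.498
grip_force: 0.0
t: 44.15
eef_pos: [325.6, -141.4, 250.1]
tcp_rot: [3.141, -0.001, -0.113]
ft_force: [0.9, -0.0, 0.3]
opening: 0.499
grip_force: 0.0
top highlighter_2 [261.8 365.8] 227
top stapler [274.6 211.2] 1140
top sticky_pad_2 [192.4 382.8] 1019
scene highlighter_2 [296.8 345.9] 394
scene stapler [338.3 434.9] 6698
scene sticky_pad_2 [260.3 401. ] 819
44.55 [ 327.2 -141.7  249.2] 0.5002320714059848
```

View pics/j.png

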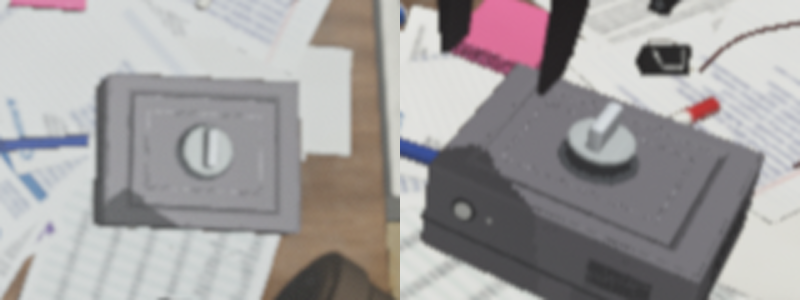

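The pictures show the cover flush in the unit with the wing across the slot. The highlighter, stapler and pad are where they were, and the gripper is clear.

```bash
python3 -c "
from cell import env
print(env.job_done())"
```

```text
the job is handed in; nothing more can be done
None
```

The battery hatch is closed: the cover sits flush in the unit with the stud locked in its catch (it held against a 10 N upward pull), the other things on the desk are where they were, and I handed the job in at about 45 s.

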